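Load the stacked toy containers onto their wagons

ROBOT

A 6-joint arm with a two-finger parallel gripper is mounted at the origin on the work surface. World frame = base frame: x ahead of the robot, y to its left, z up, the work surface at z = 0. Lengths are in m, angles in rad, forces in N, time in s.
With the tool pointing down it reaches from about 0.35 to 0.875 m from the base axis. Payload 15.5 kg.
Tool frame: the origin (TCP) lies midway between the tips of the shut fingers; the grasp point (between the pads) lies 19 mm behind it (grasp_offset is the distance from the TCP to the grasp point, in m); z points along the fingers, y is the line along which they close (so a half turn about z gives the same grasp; the last joint's range is limited). The gripper opens to 85 mm and grips with 20 to 120 N. Pads are 22 mm wide; open, the fingers measure 114 mm over their backs; the gripper's body (76 mm by 85 mm) begins 54 mm behind the grasp point. The pads swing forward as they close: fully open they stand 13 mm farther back than shut.
Start: joints at [1.206, 0.494, 1.345, -0, 1.302, -0.096], TCP at [0.167, 0.602, 0.231] pointing down, gripper open.
Joint ranges: [-2.91, 2.91], [-0.82, 2.16], [0.22, 2.67], [-1.22, 4.37], [0.12, 2.79], [-3.08, 3.08]. Speed limits (rad/s): [1.89, 1.89, 2.57, 3.01, 3.01, 3.01].

INTERFACE

Orientations are given as a rotation vector (axis times angle).
In Python, from station import * gives the robot as it stands. The module is installed in compiled form; this text tells all that it offers.
- The arm moves only by the shell command python3 -m pendant [FORCE], which reads ROWS from standard input. ROWS is 1 to 12 rows, parted by semicolons, with the numbers parted by commas; each row has 7 numbers: the finger opening in m, then dx, dy, dz in shares of 80 cm (1.0 is 80 cm), then a rotation vector rx, ry, rz in normalised numbers (1 is 2 rad); each row is the pose to reach, as a shift and turn from the pose commanded when the command began, along the tool's axes at that moment; what a row does not reach only later rows make up. A row lasts 1/8 s, in which the tool goes at most 0.0625 m and 0.188 rad, less where a joint would pass 70% of its speed; a pose out of reach is approached as far as the arm can. The fingers move at their own pace and stop on an object; FORCE is the grip in N (left out, the last holds). Time passes only in rows, so rows that do not move let the fingers close. It prints the time, the measured TCP pose, the force, the opening and the grip force at its end. Shift and turn numbers lie between -1 and 1, and a call with a number outside is refused. Input that does not fit is refused with a message, and nothing moves.
- get_state(): the state, without advancing time (a new reading comes with each control period).
- grab_frame(name): name is "side" or "top" or "wrist"; returns the picture (420x560x3 uint8, blue, green, red); there is no depth.
- camera_params(name): a dict with "fx", "fy", "cx", "cy" (pixels), "origin" and "orientation" of the camera in the world; the wrist camera has in their place "tool_from_camera" (4x4, takes a point from camera to tool coordinates, whose origin is the TCP and whose axes are the flange's). Camera axes: x right, y down, z forward; pixel columns grow to the right and rows downward; lengths in m; the calibration is good to about 2 mm. A picture is of the moment at which its call begins: read the wrist's pose just before it. camera_params takes no time and is no camera call.
- finish_job(): hands the job in; it is judged then, once.
Trained networks look in the newest picture that a camera, given by its name, has taken for a name from the list of things; names that differ only in an ending like _2 or _b are one class to them, and where a whole thing is asked for, a point or a joint stands for the part that bears it (a point fixed in the world has none). Each returns a list of dicts, best first, with "conf" (0 to 1); they miss things now and then, are a little off and sometimes report something else, mostly with a low value. They report only what shows in the picture. A call takes as long as a camera call. They do not tell look-alikes from the thing itself.
- spot_in(camera, target): "rect" ([left, top, right, bottom] in pixels, round what is visible of it).
The state is a dict: "clock": time; "joint_positions": joint angles; "qvel": joint speeds; "effort": joint torques, N m; "tcp_pos": TCP position; "eef_rot": TCP orientation; "ft_force": force on the tool from outside, world axes, zero at the start; "torque": the same for the moment, N m; "grip_width": finger opening in m; "grip_force": force on a finger pad.
Only numpy, scipy, OpenCV 4.12 (cv2) and the standard library are available. Lean on these libraries where they do the work, as an engineer would, in place of code of your own. Each camera call takes 0.05 s, during which the arm holds its last target. There are 200 camera calls.

TASK

Set up the train display on the shop counter: take the stack of four toy freight containers apart and load each one onto the flat wagon of its own colour, lying flat, lengthways and centred between the end boards. Put each one down rather than dropping it, do not let any container tip over, and leave the little tree and the signal standing where they are.

Things in the scene. Friction and masses are not known exactly. Their poses are not given: they have to be found in the camera images.
- container_red: red toy freight container, a rigid ribbed box 168 mm long (own x) by 46 mm wide (own y) by 44 mm high, 55 to 260 g; flat top and underside, both ends alike. Origin: centre of its underside; z up. At the start it is at the bottom of the stack, on a low concrete-grey slab 8 mm high; the stack is roughly centred, so the ends of each longer container show beneath the shorter one above it
- container_blue: blue toy freight container, a rigid ribbed box 132 mm long (own x) by 46 mm wide (own y) by 44 mm high, 55 to 260 g; flat top and underside, both ends alike. Origin: centre of its underside; z up. At the start it is second from the bottom, resting on the red one; the stack is roughly centred, so the ends of each longer container show beneath the shorter one above it
- container_yellow: yellow toy freight container, a rigid ribbed box 96 mm long (own x) by 46 mm wide (own y) by 44 mm high, 55 to 260 g; flat top and underside, both ends alike. Origin: centre of its underside; z up. At the start it is third from the bottom, resting on the blue one; the stack is roughly centred, so the ends of each longer container show beneath the shorter one above it
- container_green: green toy freight container, a rigid ribbed box 60 mm long (own x) by 46 mm wide (own y) by 44 mm high, 55 to 260 g; flat top and underside, both ends alike. Origin: centre of its underside; z up. At the start it is on top of the stack, resting on the yellow one; the stack is roughly centred, so the ends of each longer container show beneath the shorter one above it
- wagon_red: red flat wagon standing on a piece of toy track, fixed to the counter; its red deck is 204 mm long (own x) by 52 mm wide (own y), deck top 34 mm above the origin. A red end board 6 mm thick rises 12 mm above the deck at each end, leaving 192 mm between them; no side walls. Origin: centre of the track's underside, on the counter, below the middle of the deck; z up
- wagon_blue: blue flat wagon standing on a piece of toy track, fixed to the counter; its blue deck is 168 mm long (own x) by 52 mm wide (own y), deck top 34 mm above the origin. A blue end board 6 mm thick rises 12 mm above the deck at each end, leaving 156 mm between them; no side walls. Origin: centre of the track's underside, on the counter, below the middle of the deck; z up
- wagon_yellow: yellow flat wagon standing on a piece of toy track, fixed to the counter; its yellow deck is 132 mm long (own x) by 52 mm wide (own y), deck top 34 mm above the origin. A yellow end board 6 mm thick rises 12 mm above the deck at each end, leaving 120 mm between them; no side walls. Origin: centre of the track's underside, on the counter, below the middle of the deck; z up
- wagon_green: green flat wagon standing on a piece of toy track, fixed to the counter; its green deck is 96 mm long (own x) by 52 mm wide (own y), deck top 34 mm above the origin. A green end board 6 mm thick rises 12 mm above the deck at each end, leaving 84 mm between them; no side walls. Origin: centre of the track's underside, on the counter, below the middle of the deck; z up
- tree: loose model conifer, dark green, 95 mm tall, 28 mm across; stands on the counter at the far end of a gap between the wagons. Origin: centre of its foot's underside. To be left alone
- signal: loose model railway signal, white 6 mm post with a black two-lamp head, 96 mm tall, black foot 26 mm square; stands on the counter at the far end of a gap between the wagons. Origin: centre of its foot's underside. To be left alone
There are look-alikes about, which are no part of the job. What is meant by the container_yellow is not pink or purple, and is the smaller of those in its own colour.

How it is judged:
At the end, for the whole second after the job is handed in: Each container lies flat on the deck of the wagon of its colour (tilt under 0.06 rad, height -3 to +4 mm), centre within 12 mm of the wagon's centre, lengthways within 0.12 rad, released, at rest; tree and signal upright, within 30 mm of where they stood (horizontal distance between container_red and wagon_red below 0.012 m and angle between the x axis of container_red and the x axis of wagon_red, either way round below 0.12 rad and z of container_red in the frame of wagon_red between 0.031 and 0.038 m and angle between each of container_red, container_blue, container_yellow, container_green's own z axis and vertical below 0.06 rad and linear speed of each of container_red, container_blue, container_yellow, container_green below 0.02 m/s and contact force between each of container_red, container_blue, container_yellow, container_green and the fingers below 0.05 N and horizontal distance between container_blue and wagon_blue below 0.012 m and angle between the x axis of container_blue and the x axis of wagon_blue, either way round below 0.12 rad and z of container_blue in the frame of wagon_blue between 0.031 and 0.038 m and horizontal distance between container_yellow and wagon_yellow below 0.012 m and angle between the x axis of container_yellow and the x axis of wagon_yellow, either way round below 0.12 rad and z of container_yellow in the frame of wagon_yellow between 0.031 and 0.038 m and horizontal distance between container_green and wagon_green below 0.012 m and angle between the x axis of container_green and the x axis of wagon_green, either way round below 0.12 rad and z of container_green in the frame of wagon_green between 0.031 and 0.038 m and distance of each of tree, signal from where it was at the start of the episode below 0.03 m and angle between each of tree, signal's own z axis and vertical below 0.3 rad); the robot touches nothing.
It fails at once if a container is tipped over (more than about 35 degrees from level) (angle between any of container_red, container_blue, container_yellow, container_green's own z axis and vertical above 0.6 rad).
It fails at once if a container is dropped onto its wagon (faster than 0.6 m/s within 30 mm above its deck, as after a fall of about 20 mm) ((horizontal distance between container_red and wagon_red below 0.04 m and z of container_red in the frame of wagon_red below 0.064 m and linear speed of container_red above 0.6 m/s) or (horizontal distance between container_blue and wagon_blue below 0.04 m and z of container_blue in the frame of wagon_blue below 0.064 m and linear speed of container_blue above 0.6 m/s) or (horizontal distance between container_yellow and wagon_yellow below 0.04 m and z of container_yellow in the frame of wagon_yellow below 0.064 m and linear speed of container_yellow above 0.6 m/s) or (horizontal distance between container_green and wagon_green below 0.04 m and z of container_green in the frame of wagon_green below 0.064 m and linear speed of container_green above 0.6 m/s)).
It fails at once if the tree or the signal is knocked over or moved by more than 30 mm (distance of any of tree, signal from where it was at the start of the episode above 0.03 m or angle between any of tree, signal's own z axis and vertical above 0.5 rad).
It also fails if it takes over 128 s, if anything falls off the work surface, if the arm or the gripper's body presses on something with over 40 N, if the wrist force passes 120 N, or if a joint passes its speed limit or range.

## Working session

There is one attempt and no reset: what is moved stays moved. The work goes in short steps, Python scripts to look and compute and a shell command to move; the robot and the scene stay as the last step left them, time stands still between calls to the robot, and variables do not carry over. Pictures are saved under pics/ and viewed, at most 14 in all, crops included, and the job is handed in when it is done.

```bash
mkdir -p pics; python3 - <<'E'
from station import *
import cv2,numpy as np
for n in("top","side"):
    cv2.imwrite(f"pics/{n}0.png",grab_frame(n)); print(n,camera_params(n))
    for t in["container_red","container_blue","container_yellow","container_green","wagon_red","wagon_blue","wagon_yellow","wagon_green","tree","signal"]:
        print(t,[(np.round(d["rect"]).tolist(),round(d["conf"],2)) for d in spot_in(n,t)][:3])
print(camera_params("wrist")); print(get_state())
E
```

```text
top {'fx': 531.3658732229027, 'fy': 531.3658732229027, 'cx': 284.1810616505705, 'cy': 206.74569826642514, 'origin': array([ 0.47471483, -0.01799618,  1.14674212]), 'orientation': array([-2.19717585,  2.19455594, -0.02104592])}
container_red [([339.0, 165.0, 366.0, 252.0], 0.78), ([270.0, 128.0, 301.0, 229.0], 0.27)]
container_blue [([340.0, 176.0, 374.0, 240.0], 0.67)]
container_yellow [([342.0, 182.0, 374.0, 232.0], 0.81), ([388.0, 234.0, 464.0, 294.0], 0.7), ([287.0, 252.0, 312.0, 298.0], 0.7)]
container_green [([344.0, 188.0, 377.0, 226.0], 0.75)]
wagon_red [([268.0, 128.0, 299.0, 229.0], 0.97)]
wagon_blue [([129.0, 132.0, 167.0, 221.0], 0.88)]
wagon_yellow [([201.0, 148.0, 232.0, 216.0], 0.79)]
wagon_green []
tree [([315.0, 115.0, 329.0, 133.0], 0.6)]
signal []
side {'fx': 464.1566466325694, 'fy': 464.1566466325694, 'cx': 284.56012113499526, 'cy': 208.28327049238123, 'origin': array([ 0.09026508, -0.70571591,  0.60209192]), 'orientation': array([-2.05545021,  0.55307705, -0.31916691])}
container_red []
container_blue [([292.0, 242.0, 367.0, 287.0], 0.59), ([245.0, 186.0, 307.0, 2
[... 1034 characters left out ...]
'clock': 1.1, 'joint_positions': array([ 1.20550235e+00,  4.93611497e-01,  1.34548871e+00,  3.27312447e-06,
        1.30247103e+00, -9.54950595e-02]), 'qvel': array([-2.61993902e-05,  2.36890205e-03,  1.18442160e-03, -1.04406220e-03,
       -1.73625011e-03,  3.40821039e-04]), 'effort': array([-1.66285903e-03, -8.82067609e+01, -3.84237814e+01, -1.89533357e-04,
        1.50089665e-03, -1.31460765e-04]), 'tcp_pos': array([0.166585  , 0.60240813, 0.23127365]), 'eef_rot': array([4.22516056e-01, 3.11304885e+00, 3.38959716e-05]), 'ft_force': array([-0.12738579, -0.15674982,  0.44642353]), 'torque': array([-0.00532004, -0.03060719, -0.00134286]), 'grip_force': 0.0, 'grip_width': 0.08526647627724764}
```

View pics/top0.png

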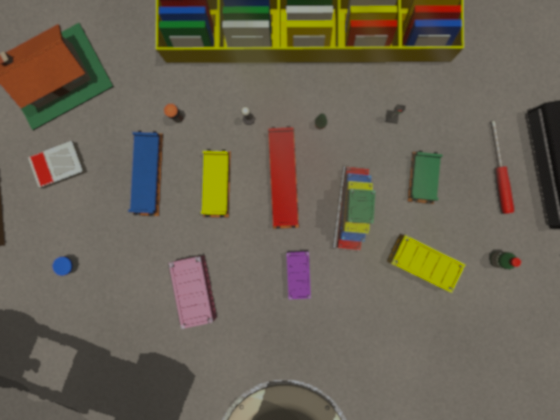

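View pics/side0.png

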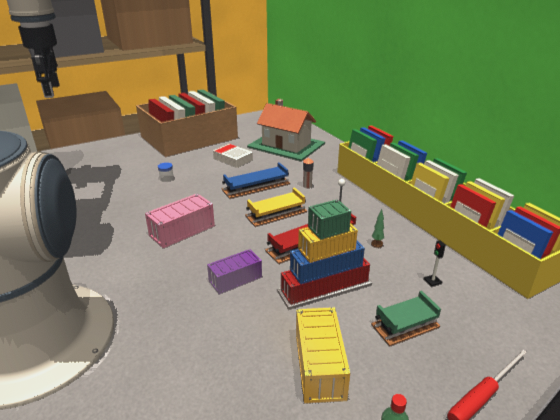

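Top view: the wagons are blue (145,173), yellow (215,183), red (283,178) and green (426,177). The stack is at (357,207), the tree at (321,121) and the signal at (392,115). Yellow candidates are the stack's third container (360,207) and the loose big yellow one (428,263). Pink (192,292) and purple (298,275) are not yellow. The stack's yellow fits because it is the smaller yellow one. I'll confirm it in a crop while measuring.

```bash
cat > h.py <<'E'
from station import *
import cv2,numpy as np
from scipy.spatial.transform import Rotation as R
HUE={"red":[(0,6),(172,180)],"blue":[(100,125)],"yellow":[(22,34)],"green":[(50,88)]}
def mask(im,c,rect,smin=110,vmin=40):
    h,s,v=cv2.split(cv2.cvtColor(im,cv2.COLOR_BGR2HSV)); m=np.zeros(h.shape,bool)
    for a,b in HUE[c]: m|=(h>=a)&(h<=b)
    m&=(s>smin)&(v>vmin); k=np.zeros_like(m); l,t,r,b=[int(q) for q in rect]; k[t:b,l:r]=1
    m=(m&k).astype(np.uint8)
    n,lab,st,_=cv2.connectedComponentsWithStats(m)
    return (lab==1+np.argmax(st[1:,4])).astype(np.uint8) if n>1 else m
def cam(name):
    p=camera_params(name); K=np.array([[p["fx"],0,p["cx"]],[0,p["fy"],p["cy"]],[0,0,1]])
    if name=="wrist":
        s=get_state(); T=p["tool_from_camera"]; Rt=R.from_rotvec(s["eef_rot"]).as_matrix()
        return K,Rt@T[:3,:3],s["tcp_pos"]+Rt@T[:3,3]
    return K,R.from_rotvec(p["orientation"]).as_matrix(),np.array(p["origin"])
def ray(c,uv):
    K,Rc,o=c; d=Rc@np.linalg.solve(K,[uv[0],uv[1],1]); return o,d/np.linalg.norm(d)
def atz(c,uv,z): o,d=ray(c,uv); return o+d*(z-o[2])/d[2]
def tri(c1,u1,c2,u2):
    o1,d1=ray(c1,u1);o2,d2=ray(c2,u2)
    t=np.linalg.lstsq(np.c_[d1,-d2],o2-o1,rcond=None)[0]
    a,b=o1+t[0]*d1,o2+t[1]*d2; return (a+b)/2,np.linalg.norm(a-b)
def proj(c,p): K,Rc,o=c; q=K@(Rc.T@(np.array(p)-o)); return q[:2]/q[2]
def rectz(c,m,z):
    "min-area rectangle of a mask laid on plane z: centre, (long,short), yaw of long axis"
    cs=cv2.findContours(m,cv2.RETR_EXTERNAL,cv2.CHAIN_APPROX_NONE)[0]; q=max(cs,key=cv2.contourArea)[:,0]
    P=np.array([atz(c,u,z)[:2] for u in q],np.float32)
    ce,wh,_=r=cv2.minAreaRect(P); B=cv2.boxPoints(r); e=max((B[1]-B[0],B[2]-B[1]),key=np.linalg.norm)
    y=np.arctan2(e[1],e[0]); y=(y+np.pi/2)%np.pi-np.pi/2
    return np.round(ce,4),np.round(sorted(wh)[::-1],4),round(float(y),3)
def delta(xyz,yaw):
    "tool-frame shift and turn to TCP xyz, pointing down, closing axis across a box of yaw"
    s=get_state(); R0=R.from_rotvec(s["eef_rot"])
    best=None
    for k in (0,np.pi):
        x=yaw+k; Rg=R.from_matrix(np.array([[np.cos(x),np.sin(x),0],[np.sin(x),-np.cos(x),0],[0,0,-1]]).T)
        rv=(R0.inv()*Rg).as_rotvec()
        if best is None or np.linalg.norm(rv)<np.linalg.norm(best): best=rv
    return np.round(R0.inv().apply(np.array(xyz)-s["tcp_pos"]),4),np.round(best,4)
E
python3 - <<'E'
from h import *
a=cv2.imread("pics/top0.png");b=cv2.imread("pics/side0.png");ct,cs=cam("top"),cam("side")
W={"red":((262,120,306,235),(255,205,362,266)),"blue":((123,125,172,226),(215,155,298,202)),"yellow":((195,142,238,222),(238,178,312,233)),"green":((405,145,448,210),(365,283,448,352))}
for c,(rt,rs) in W.items():
    m=mask(a,c,rt); print("wagon",c,*rectz(ct,m,.036),m.sum())
    # triangulate: project the deck corners for several z into side & compare with the mask
    ce,wh,y=rectz(ct,m,.034); ms=mask(b,c,rs); M=np.argwhere(ms)[:,::-1]
    u=proj(cs,[*ce,.034]); print("  side proj z.034",np.round(u),"mask bbox",M.min(0),M.max(0), "mean",M.mean(0).round())
S=(330,155,385,260)
for c,z in zip(["red","blue","yellow","green"],(.052,.096,.14,.184)):
    m=mask(a,c,S); M=np.argwhere(m)[:,::-1]; print("stack",c,*rectz(ct,m,z),M.min(0),M.max(0))
g1=cv2.resize(a[155:260,325:390],None,fx=5.5,fy=5.5,interpolation=cv2.INTER_CUBIC)
g2=cv2.resize(b[195:310,270:375],(0,0),fx=4,fy=4,interpolation=cv2.INTER_CUBIC)
H=max(len(g1),len(g2));f=lambda g:cv2.copyMakeBorder(g,0,H-len(g),0,6,0)
cv2.imwrite("pics/crop.png",cv2.hconcat([f(g1),f(g2)]))
E
```

```text
wagon red [0.5768 0.0027] [0.2085 0.0547] 0.05 2527
  side proj z.034 [312. 229.] mask bbox [268 224] [307 252] mean [285. 240.]
wagon blue [0.5861 0.2948] [0.1692 0.0536] -0.053 1936
  side proj z.034 [255. 176.] mask bbox [224 163] [287 189] mean [256. 177.]
wagon yellow [0.5647 0.1462] [0.1378 0.0568] -0.026 1712
  side proj z.034 [275. 202.] mask bbox [247 192] [302 213] mean [276. 202.]
wagon green [ 0.5802 -0.3041] [0.0863 0.029 ] -0.107 374Traceback (most recent call last):
  File "<stdin>", line 8, in <module>
    return umr_minimum(a, axis, None, out, keepdims, initial, where)
ValueError: zero-size array to reduction operation minimum which has no identity
```

```bash
python3 - <<'E'
from h import *
a=cv2.imread("pics/top0.png");b=cv2.imread("pics/side0.png");ct,cs=cam("top"),cam("side")
hs=cv2.cvtColor(a,cv2.COLOR_BGR2HSV); print("green px",hs[175,427],hs[205,362],"grey",hs[175,390]); hb=cv2.cvtColor(b,cv2.COLOR_BGR2HSV);print(hb[318,405])
m=mask(a,"green",(405,145,448,210),70); print("wagon green",*rectz(ct,m,.036))
ce=rectz(ct,m,.036)[0]; M=np.argwhere(mask(b,"green",(365,283,448,352),60))[:,::-1]
print(proj(cs,[*ce,.034]),M.min(0),M.max(0))
S=(330,155,385,260)
for c,z in zip(["red","blue","yellow","green"],(.052,.096,.14,.184)):
    m=mask(a,c,S,70); 
    h=(hs[...,0]<7)|(hs[...,0]>172) if c=="red" else (hs[...,0]>=HUE[c][0][0])&(hs[...,0]<=HUE[c][0][1])
    k=np.zeros(h.shape,np.uint8);k[155:260,330:385]=1;k*=(h&(hs[...,1]>70)&(hs[...,2]>40)).astype(np.uint8)
    k=cv2.morphologyEx(k,cv2.MORPH_OPEN,np.ones((2,2),np.uint8))
    P=np.argwhere(k)[:,::-1].astype(np.float32); W=np.array([atz(ct,u,z)[:2] for u in P],np.float32)
    r=cv2.minAreaRect(W); print("stack",c,np.round(r[0],4),np.round(r[1],4),round(r[2],1),P.min(0),P.max(0))
g1=cv2.resize(a[155:260,325:390],None,fx=5.5,fy=5.5,interpolation=cv2.INTER_CUBIC)
g2=cv2.resize(b[195:310,270:375],(0,0),fx=4,fy=4,interpolation=cv2.INTER_CUBIC)
H=max(len(g1),len(g2));f=lambda g:cv2.copyMakeBorder(g,0,H-len(g),0,6,0)
cv2.imwrite("pics/crop.png",cv2.hconcat([f(g1),f(g2)]))
E
```

```text
green px [ 66 111 110] [ 61  79 113] grey [ 18  33 117]
[ 69  98 149]
wagon green [ 0.5787 -0.2963] [0.0988 0.0538] -0.101
[406.89798118 311.00943177] [377 291] [440 333]
stack red [ 0.5088 -0.143 ] [0.0486 0.1705] 83.6 [338. 168.] [369. 250.]
stack blue [ 0.509  -0.1439] [0.0456 0.129 ] 83.7 [342. 176.] [371. 240.]
stack yellow [ 0.5079 -0.1434] [0.05   0.0955] 84.6 [344. 183.] [374. 234.]
stack green [ 0.5084 -0.143 ] [0.044  0.0566] 85.2 [349. 191.] [374. 222.]
```

View pics/crop.png

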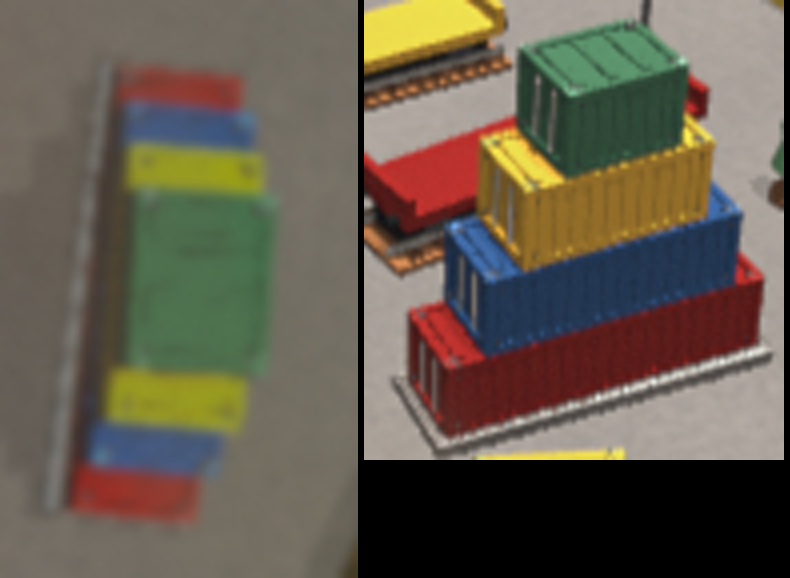

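The crop confirms that the stack's third box is the small yellow container, with green on top of it and blue and red below. Next I check the heights by triangulation and work out the first move.

```bash
python3 - <<'E'
from h import *
ct,cs=cam("top"),cam("side")
T=lambda x,y:(325+x/5.5,155+y/5.5); S=lambda x,y:(270+(x-364)/4,195+y/4)
for n,t,s in[("front",(266,372),(568,85)),("right",(278,197),(688,62)),("left",(125,365),(520,52))]:
    p,e=tri(ct,T(*t),cs,S(*s)); print(n,p.round(4),round(e,4))
a=cv2.imread("pics/top0.png");b=cv2.imread("pics/side0.png")
for c,rt,rs,sm in[("blue",(123,125,172,226),(215,155,298,202),110),("yellow",(195,142,238,222),(238,178,312,233),110),("green",(405,145,448,210),(365,283,448,352),60)]:
    bc=lambda m:(lambda M:(M.min(0)+M.max(0))/2)(np.argwhere(m)[:,::-1])
    p,e=tri(ct,bc(mask(a,c,rt,sm)),cs,bc(mask(b,c,rs,sm)));print("wagon",c,p.round(4),round(e,4))
print(delta([.5085,-.1433,.25],-.105)); print(delta([.5085,-.1433,.148],-.105))
E
```

```text
front [ 0.4801 -0.1634  0.187 ] 0.0004
right [ 0.5385 -0.1687  0.1834] 0.0022
left [ 0.4835 -0.1189  0.1789] 0.003
wagon blue [0.5875 0.2971 0.0319] 0.0009
wagon yellow [0.5643 0.1482 0.0314] 0.0014
wagon green [ 0.5792 -0.2986  0.0332] 0.0018
(array([-0.5283, -0.6276, -0.0187]), array([ 0.    ,  0.    , -0.1648]))
(array([-0.5283, -0.6276,  0.0833]), array([ 0.    ,  0.    , -0.1648]))
```

Heights agree: the green top measures about 0.183 m and the decks about 0.032 m. I now move above the stack.

The rows are not in the units I measure in: shifts go in shares of 80 cm and turns go in shares of 2 rad. I convert before sending: -0.628 m / 0.8 = -0.785, -0.25 m / 0.8 = -0.3125, -0.165 rad / 2 = -0.0825.

```bash
R="rows typed"; echo '0.085,-0.3125,-0.3625,-0.0238,0,0,0;0.085,-0.3125,-0.3625,-0.0238,0,0,0;0.085,-0.3125,-0.3625,-0.0238,0,0,0;0.085,-0.3125,-0.3625,-0.0238,0,0,0;0.085,-0.3125,-0.3625,-0.0238,0,0,0;0.085,-0.3125,-0.3625,-0.0238,0,0,0;0.085,-0.66,-0.785,-0.0238,0,0,-0.0825;0.085,-0.66,-0.785,-0.0238,0,0,-0.0825;0.085,-0.66,-0.785,-0.0238,0,0,-0.0825;0.085,-0.66,-0.785,-0.0238,0,0,-0.0825;0.085,-0.66,-0.785,-0.0238,0,0,-0.0825;0.085,-0.66,-0.785,-0.0238,0,0,-0.0825' | python3 -m pendant
python3 - <<'E'
from h import *
print(delta([.5085,-.1433,.25],-.105))
E
```

```text
clock: 2.6
tcp_pos: [0.4756, -0.0713, 0.2504]
eef_rot: [0.165, 3.137, 0.0]
ft_force: [0.6, 0.7, 0.1]
grip_width: 0.0851
grip_force: 0.0
(array([-0.0402, -0.0682,  0.0005]), array([ 0.0001,  0.0007, -0.0002]))
```

To row units: -0.068 m / 0.8 = -0.085, -0.04 m / 0.8 = -0.05.

```bash
echo '0.085,-0.05,-0.085,0,0,0,0;0.085,-0.05,-0.085,0,0,0,0;0.085,-0.05,-0.085,0,0,0,0;0.085,-0.05,-0.085,0,0,0,0' | python3 -m pendant
python3 - <<'E'
from h import *
print(delta([.5085,-.1433,.148],-.105))
c=cam("wrist"); im=grab_frame("wrist"); 
print("green centre expected px",proj(c,[.5085,-.1433,.184]))
for d in spot_in("wrist","container_green")[:2]: print(d)
cv2.imwrite("pics/w1.png",im)
E
```

```text
clock: 3.1
tcp_pos: [0.5071, -0.1396, 0.2502]
eef_rot: [-0.163, -3.137, -0.001]
ft_force: [-0.2, -0.3, -0.4]
grip_width: 0.0848
grip_force: 0.0
(array([-0.0018, -0.0036,  0.1022]), array([ 0.0004, -0.0006,  0.0011]))
green centre expected px [275.8665808  225.42520807]
{'rect': [242.6, 171.0, 309.1, 266.6], 'conf': 0.8}
```

View pics/w1.png

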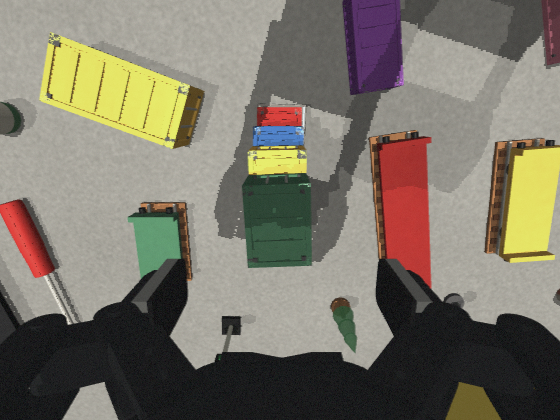

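The green container's top spans columns 244–311 and rows 180–266. Its centre at about (277,224) matches the prediction of (276,225). I descend and grip.

To row units: 0.102 m / 0.8 = 0.1275, 0.09 m / 0.8 = 0.1125.

```bash
echo '0.085,-0.0025,-0.005,0.0625,0,0,0;0.085,-0.0025,-0.005,0.1125,0,0,0;0.085,-0.0025,-0.005,0.1275,0,0,0;0.085,-0.0025,-0.005,0.1275,0,0,0;0.03,-0.0025,-0.005,0.1275,0,0,0;0.03,-0.0025,-0.005,0.1275,0,0,0;0.03,-0.0025,-0.005,0.1275,0,0,0;0.03,-0.0025,-0.005,0.1275,0,0,0;0.03,-0.0025,-0.005,0.1275,0,0,0;0.03,-0.0025,-0.005,0.1275,0,0,0' | python3 -m pendant 40
```

```text
clock: 4.45
tcp_pos: [0.5099, -0.1453, 0.1495]
eef_rot: [0.164, 3.135, -0.001]
ft_force: [-2.5, 0.8, 12.7]
grip_width: 0.0454
grip_force: 40.1
```

To row units: -0.05 m / 0.8 = -0.0625, -0.02 m / 0.8 = -0.025.

```bash
echo '0.03,0,0,-0.025,0,0,0;0.03,0,0,-0.0625,0,0,0;0.03,0,0,-0.0625,0,0,0' | python3 -m pendant; python3 - <<'E'
from h import *
for z in (.20,.07,.044): print(delta([.580,-.297,z],-.10))
E
```

```text
clock: 4.82
tcp_pos: [0.5105, -0.1456, 0.2005]
eef_rot: [0.164, 3.133, -0.002]
ft_force: [-0.8, -0.2, -0.9]
grip_width: 0.0458
grip_force: 41.5
(array([-0.085 , -0.1433,  0.001 ]), array([-0.0012,  0.0042, -0.0048]))
(array([-0.0844, -0.1431,  0.131 ]), array([-0.0012,  0.0042, -0.0048]))
(array([-0.0843, -0.1431,  0.157 ]), array([-0.0012,  0.0042, -0.0048]))
```

To row units: -0.143 m / 0.8 = -0.1788, 0.12 m / 0.8 = 0.15.

```bash
echo '0.03,-0.0375,-0.0625,0,0,0,0;0.03,-0.075,-0.125,0,0,0,0;0.03,-0.1063,-0.1788,0,0,0,0;0.03,-0.1063,-0.1788,0,0,0,0;0.03,-0.1063,-0.1788,0.0625,0,0,0;0.03,-0.1063,-0.1788,0.125,0,0,0;0.03,-0.1063,-0.1788,0.15,0,0,0;0.03,-0.1063,-0.1788,0.15,0,0,0' | python3 -m pendant; python3 - <<'E'
from h import *
for z in (.05,.044): print(delta([.580,-.297,z],-.10))
cs=cam("side"); im=grab_frame("side"); cv2.imwrite("pics/s2.png",cv2.resize(im[230:370,340:480],(700,700*140//140))[:600])
E
```

```text
clock: 5.82
tcp_pos: [0.5776, -0.2949, 0.0765]
eef_rot: [-0.164, -3.134, -0.003]
ft_force: [0.4, 0.2, 0.6]
grip_width: 0.0457
grip_force: 41.5
(array([-0.0027, -0.0018,  0.0264]), array([ 0.0018, -0.0034, -0.0045]))
(array([-0.0027, -0.0019,  0.0324]), array([ 0.0018, -0.0034, -0.0045]))
```

View pics/s2.png

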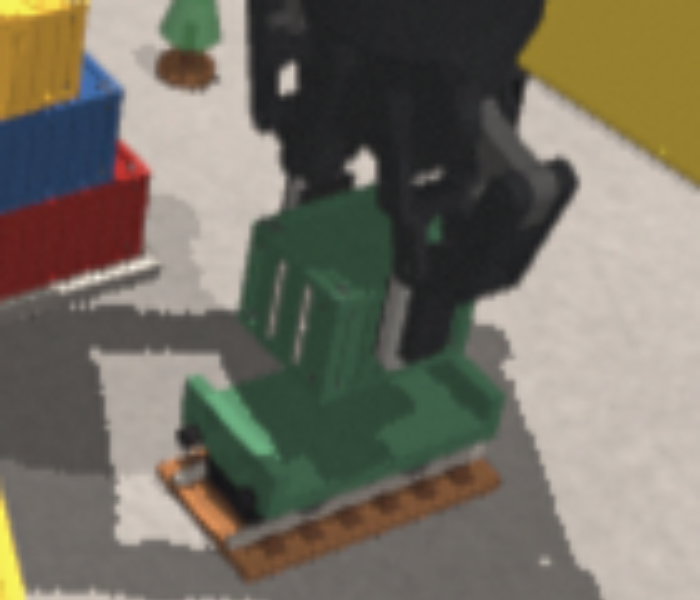

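The container hangs level above the green deck, between the end boards. I lower it slowly.

To row units: 0.032 m / 0.8 = 0.04, 0.03 m / 0.8 = 0.0375.

```bash
echo '0.03,-0.0025,-0.0025,0.0188,0,0,0;0.03,-0.0025,-0.0025,0.0313,0,0,0;0.03,-0.0025,-0.0025,0.0375,0,0,0;0.03,-0.0025,-0.0025,0.04,0,0,0;0.03,-0.0025,-0.0025,0.04,0,0,0;0.03,-0.0025,-0.0025,0.04,0,0,0' | python3 -m pendant
```

```text
clock: 6.62
tcp_pos: [0.5808, -0.2985, 0.0465]
eef_rot: [0.165, 3.137, -0.0]
ft_force: [0.5, -0.2, -0.0]
grip_width: 0.0454
grip_force: 41.5
```

To row units: 0.002 m / 0.8 = 0.0025, 0.001 m / 0.8 = 0.0013.

```bash
echo '0.03,0,0,0.0013,0,0,0;0.03,0,0,0.0025,0,0,0;0.03,0,0,0.0025,0,0,0' | python3 -m pendant; echo '0.03,0,0,0.0013,0,0,0;0.03,0,0,0.0013,0,0,0' | python3 -m pendant
```

```text
clock: 7.0
tcp_pos: [0.5806, -0.2984, 0.0441]
eef_rot: [-0.164, -3.137, -0.0]
ft_force: [0.0, 0.0, -1.3]
grip_width: 0.0455
grip_force: 41.5
clock: 7.25
tcp_pos: [0.5807, -0.2984, 0.0435]
eef_rot: [0.164, 3.137, -0.0]
ft_force: [-2.7, 2.1, 5.8]
grip_width: 0.0453
grip_force: 42.1
```

Contact came at the expected height. I release and rise.

To row units: -0.18 m / 0.8 = -0.225, -0.12 m / 0.8 = -0.15.

```bash
echo '0.085,0,0,0,0,0,0;0.085,0,0,0,0,0,0;0.085,0,0,0,0,0,0;0.085,0,0,0,0,0,0;0.085,0,0,-0.075,0,0,0;0.085,0,0,-0.15,0,0,0;0.085,0,0,-0.225,0,0,0;0.085,0,0,-0.225,0,0,0' | python3 -m pendant; python3 - <<'E'
from h import *
c=cam("wrist"); im=grab_frame("wrist"); cv2.imwrite("pics/w3.png",im)
print(delta([.5085,-.1433,.225],-.105)); print(delta([.5085,-.1433,.104],-.105)); print(get_state()["tcp_pos"])
E
```

```text
clock: 8.25
tcp_pos: [0.5827, -0.2996, 0.2286]
eef_rot: [0.164, 3.13, -0.007]
ft_force: [-0.1, -0.3, -0.3]
grip_width: 0.0849
grip_force: 0.0
(array([0.0889, 0.1471, 0.    ]), array([-0.002 ,  0.0039,  0.0002]))
(array([0.0894, 0.1474, 0.121 ]), array([-0.002 ,  0.0039,  0.0002]))
[ 0.58151338 -0.29893673  0.22564292]
```

View pics/w3.png

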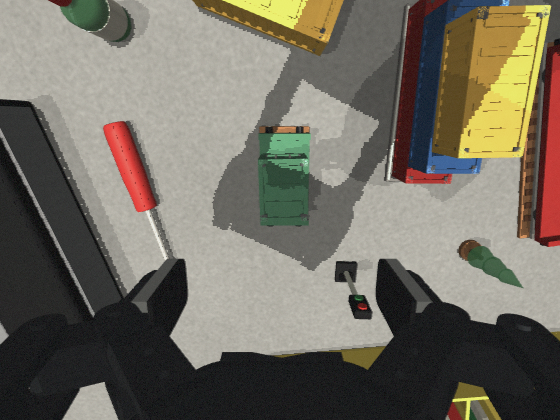

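Green sits aligned on its wagon, with its top at about (284,190). Yellow is still in place on the stack, so it goes next.

To row units: 0.147 m / 0.8 = 0.1838, 0.1 m / 0.8 = 0.125.

```bash
echo '0.085,0.0375,0.0625,0,0,0,0;0.085,0.075,0.125,0,0,0,0;0.085,0.1113,0.1838,0,0,0,0;0.085,0.1113,0.1838,0,0,0,0;0.085,0.1113,0.1838,0,0,0,0;0.085,0.1113,0.1838,0,0,0,0' | python3 -m pendant; python3 - <<'E'
from h import *
print(delta([.5085,-.1433,.104],-.105))
c=cam("wrist"); im=grab_frame("wrist"); m=mask(im,"yellow",(200,120,350,300),90)
print(rectz(c,m,.14))
E
```

```text
clock: 9.05
tcp_pos: [0.5079, -0.1438, 0.2227]
eef_rot: [-0.166, -3.137, 0.0]
ft_force: [-0.1, -1.5, -0.5]
grip_width: 0.0853
grip_force: 0.0
(array([-0.0006,  0.0005,  0.1187]), array([-0.    , -0.0003, -0.0006]))
(array([ 0.4734, -0.1395]), array([0.0465, 0.0257]), 1.464)
```

To row units: 0.118 m / 0.8 = 0.1475, 0.1 m / 0.8 = 0.125.

```bash
echo '0.085,0,0,0.0625,0,0,0;0.085,0,0,0.125,0,0,0;0.085,0,0,0.1475,0,0,0;0.085,0,0,0.1475,0,0,0;0.03,0,0,0.1475,0,0,0;0.03,0,0,0.1475,0,0,0;0.03,0,0,0.1475,0,0,0;0.03,0,0,0.1475,0,0,0;0.03,0,0,0.1475,0,0,0;0.03,0,0,0.1475,0,0,0' | python3 -m pendant 40; echo '0.03,0,0,-0.025,0,0,0;0.03,0,0,-0.075,0,0,0;0.03,0,0,-0.075,0,0,0' | python3 -m pendant; python3 - <<'E'
from h import *
for z in (.165,.05): print(delta([.5645,.147,z],-.026))
cv2.imwrite("pics/s4.png",grab_frame("side"))
E
```

```text
clock: 10.35
tcp_pos: [0.5082, -0.1431, 0.1063]
eef_rot: [0.164, 3.135, -0.001]
ft_force: [-0.7, 1.2, 8.0]
grip_width: 0.0455
grip_force: 40.2
clock: 10.72
tcp_pos: [0.5091, -0.1435, 0.1682]
eef_rot: [0.164, 3.132, -0.003]
ft_force: [-0.6, -0.8, -1.8]
grip_width: 0.0457
grip_force: 41.7
(array([-0.0247,  0.2947,  0.0028]), array([-0.0018,  0.0053, -0.0787]))
(array([-0.0241,  0.2949,  0.1178]), array([-0.0018,  0.0053, -0.0787]))
```

View pics/s4.png

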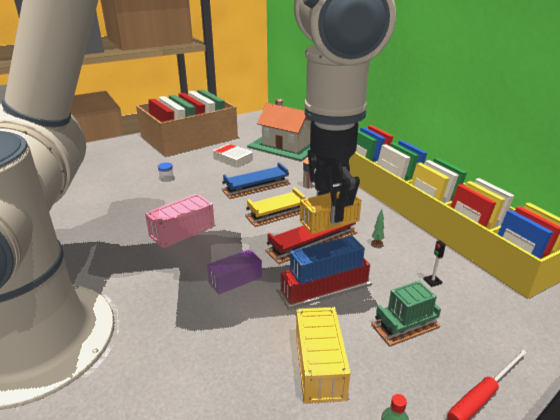

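Yellow is held level at (330,210), green is on its wagon, and blue and red are undisturbed at (325,270).

To row units: 0.295 m / 0.8 = 0.3688, 0.28 m / 0.8 = 0.35, -0.078 rad / 2 = -0.039.

```bash
echo '0.03,-0.0063,0.0625,0,0,0,0;0.03,-0.0125,0.1375,0,0,0,-0.015;0.03,-0.0188,0.2125,0,0,0,-0.025;0.03,-0.025,0.2875,0,0,0,-0.039;0.03,-0.03,0.35,0,0,0,-0.039;0.03,-0.03,0.3688,0,0,0,-0.039;0.03,-0.03,0.3688,0.0625,0,0,-0.039;0.03,-0.03,0.3688,0.1125,0,0,-0.039;0.03,-0.03,0.3688,0.1125,0,0,-0.039;0.03,-0.03,0.3688,0.1125,0,0,-0.039' | python3 -m pendant; python3 - <<'E'
from h import *
for z in (.0465,.0443): print(delta([.5645,.147,z],-.026))
E
```

```text
clock: 12.02
tcp_pos: [0.5627, 0.1476, 0.0762]
eef_rot: [0.043, 3.141, 0.0]
ft_force: [-0.3, 0.0, -0.9]
grip_width: 0.0456
grip_force: 41.6
(array([-0.0018, -0.0006,  0.0297]), array([ 0.0001,  0.0007, -0.0013]))
(array([-0.0018, -0.0006,  0.0319]), array([ 0.0001,  0.0007, -0.0013]))
```

To row units: 0.031 m / 0.8 = 0.0388, 0.03 m / 0.8 = 0.0375.

```bash
echo '0.03,-0.0025,-0.0013,0.0188,0,0,0;0.03,-0.0025,-0.0013,0.0313,0,0,0;0.03,-0.0025,-0.0013,0.0363,0,0,0;0.03,-0.0025,-0.0013,0.0375,0,0,0;0.03,-0.0025,-0.0013,0.0388,0,0,0;0.03,-0.0025,-0.0013,0.0388,0,0,0' | python3 -m pendant; echo '0.03,0,0,0.0013,0,0,0;0.03,0,0,0.0013,0,0,0' | python3 -m pendant
```

```text
clock: 12.78
tcp_pos: [0.5644, 0.147, 0.0445]
eef_rot: [0.042, 3.141, 0.0]
ft_force: [0.4, 0.2, -1.3]
grip_width: 0.0458
grip_force: 41.7
clock: 13.02
tcp_pos: [0.5644, 0.147, 0.0443]
eef_rot: [0.042, 3.14, 0.0]
ft_force: [-6.0, -0.1, 18.5]
grip_width: 0.0457
grip_force: 43.5
```

To row units: -0.18 m / 0.8 = -0.225, -0.12 m / 0.8 = -0.15.

```bash
echo '0.085,0,0,0,0,0,0;0.085,0,0,0,0,0,0;0.085,0,0,0,0,0,0;0.085,0,0,0,0,0,0;0.085,0,0,-0.075,0,0,0;0.085,0,0,-0.15,0,0,0;0.085,0,0,-0.225,0,0,0;0.085,0,0,-0.225,0,0,0;0.085,0,0,-0.225,0,0,0' | python3 -m pendant; python3 - <<'E'
from h import *
c=cam("wrist"); im=grab_frame("wrist"); cv2.imwrite("pics/w5.png",im)
print(delta([.5085,-.1437,.225],-.105)); print(delta([.5085,-.1437,.06],-.105))
for n,p in[("yellow wagon",[.5645,.147,.034]),("blue wagon",[.587,.2955,.034]),("red wagon",[.5768,.0027,.034])]: print(n,proj(c,p).round())
E
```

```text
clock: 14.15
tcp_pos: [0.5639, 0.1469, 0.2229]
eef_rot: [-0.042, -3.141, 0.0]
ft_force: [-0.2, -0.5, -0.6]
grip_width: 0.0848
grip_force: 0.0
(array([ 0.0472, -0.2919, -0.0027]), array([-0.0004, -0.0018,  0.0782]))
(array([ 0.0469, -0.2918,  0.1623]), array([-0.0004, -0.0018,  0.0782]))
yellow wagon [281. 187.]
blue wagon [420. 204.]
red wagon [147. 202.]
```

View pics/w5.png

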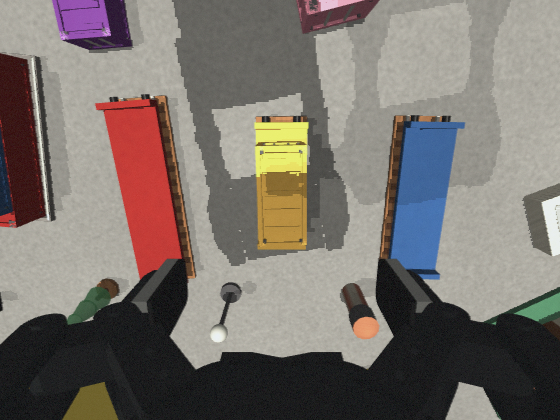

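Yellow is centred on its wagon, with deck and container both near column 281. The blue deck centre at about (421,204) and the red one at about (148,202) match the predictions. Blue goes next.

To row units: -0.292 m / 0.8 = -0.365, -0.06 m / 0.8 = -0.075, 0.078 rad / 2 = 0.039.

```bash
echo '0.085,0.0125,-0.075,0,0,0,0.005;0.085,0.025,-0.15,0,0,0,0.015;0.085,0.0375,-0.225,0,0,0,0.025;0.085,0.05,-0.3,0,0,0,0.039;0.085,0.0588,-0.365,0,0,0,0.039;0.085,0.0588,-0.365,0,0,0,0.039;0.085,0.0588,-0.365,0.075,0,0,0.039;0.085,0.0588,-0.365,0.1,0,0,0.039;0.085,0.0588,-0.365,0.1,0,0,0.039;0.085,0.0588,-0.365,0.1,0,0,0.039' | python3 -m pendant; python3 - <<'E'
from h import *
print(delta([.5085,-.1437,.06],-.105))
E
```

```text
clock: 15.45
tcp_pos: [0.5097, -0.1434, 0.1436]
eef_rot: [0.164, 3.137, 0.0]
ft_force: [-0.2, 0.1, 0.1]
grip_width: 0.085
grip_force: 0.0
(array([ 0.0012, -0.0004,  0.0836]), array([0.    , 0.0001, 0.0007]))
```

To row units: 0.083 m / 0.8 = 0.1038, 0.05 m / 0.8 = 0.0625.

```bash
echo '0.085,0.0013,0,0.0625,0,0,0;0.085,0.0013,0,0.1038,0,0,0;0.085,0.0013,0,0.1038,0,0,0;0.03,0.0013,0,0.1038,0,0,0;0.03,0.0013,0,0.1038,0,0,0;0.03,0.0013,0,0.1038,0,0,0;0.03,0.0013,0,0.1038,0,0,0;0.03,0.0013,0,0.1038,0,0,0;0.03,0.0013,0,0.1038,0,0,0' | python3 -m pendant 40; echo '0.03,0,0,-0.025,0,0,0;0.03,0,0,-0.0875,0,0,0;0.03,0,0,-0.1375,0,0,0;0.03,0,0,-0.1375,0,0,0;0.03,0,0,-0.1375,0,0,0' | python3 -m pendant; python3 - <<'E'
from h import *
for z in (.172,.05): print(delta([.587,.296,z],-.053))
E
```

```text
clock: 16.58
tcp_pos: [0.5093, -0.1439, 0.0618]
eef_rot: [0.164, 3.135, -0.001]
ft_force: [-1.2, 2.7, 12.8]
grip_width: 0.0456
grip_force: 39.8
clock: 17.2
tcp_pos: [0.5081, -0.1435, 0.1702]
eef_rot: [0.165, 3.137, -0.0]
ft_force: [0.6, -0.1, -1.4]
grip_width: 0.0453
grip_force: 42.2
(array([-0.0325,  0.4453, -0.0019]), array([-0.0001,  0.0001, -0.0518]))
(array([-0.0324,  0.4453,  0.1201]), array([-0.0001,  0.0001, -0.0518]))
```

To row units: 0.445 m / 0.8 = 0.5563, 0.4 m / 0.8 = 0.5, -0.052 rad / 2 = -0.026.

```bash
echo '0.03,0,0.05,0,0,0,0;0.03,-0.0063,0.125,0,0,0,-0.005;0.03,-0.0125,0.2,0,0,0,-0.01;0.03,-0.0188,0.275,0,0,0,-0.015;0.03,-0.025,0.35,0,0,0,-0.02;0.03,-0.0313,0.425,0,0,0,-0.026;0.03,-0.0375,0.5,0,0,0,-0.026;0.03,-0.0406,0.5563,0,0,0,-0.026;0.03,-0.0406,0.5563,0,0,0,-0.026;0.03,-0.0406,0.5563,0.0625,0,0,-0.026;0.03,-0.0406,0.5563,0.1125,0,0,-0.026;0.03,-0.0406,0.5563,0.1125,0,0,-0.026' | python3 -m pendant; python3 - <<'E'
from h import *
for z in (.0438,): print(delta([.587,.296,z],-.053))
E
```

```text
clock: 18.7
tcp_pos: [0.5848, 0.2938, 0.0767]
eef_rot: [-0.084, -3.134, 0.005]
ft_force: [0.3, -0.4, -1.2]
grip_width: 0.0459
grip_force: 42.0
(array([-0.0023,  0.0025,  0.0328]), array([-0.0032, -0.0067, -0.0004]))
```

```bash
echo '0.03,0,0,0,0,0,0;0.03,0,0,0,0,0,0' | python3 -m pendant; python3 - <<'E'
from h import *
for z in (.0438,): print(delta([.587,.296,z],-.053))
E
```

```text
clock: 18.95
tcp_pos: [0.5883, 0.2957, 0.082]
eef_rot: [0.083, 3.138, 0.002]
ft_force: [0.2, -0.2, -0.4]
grip_width: 0.0457
grip_force: 42.0
(array([0.0014, 0.0002, 0.0382]), array([ 0.001 ,  0.0024, -0.0001]))
```

To row units: 0.036 m / 0.8 = 0.045, 0.035 m / 0.8 = 0.0438.

```bash
echo '0.03,0.0013,0,0.0188,0,0,0;0.03,0.0013,0,0.0338,0,0,0;0.03,0.0013,0,0.0413,0,0,0;0.03,0.0013,0,0.0438,0,0,0;0.03,0.0013,0,0.045,0,0,0;0.03,0.0013,0,0.045,0,0,0' | python3 -m pendant; echo '0.03,0,0,0.0013,0,0,0;0.03,0,0,0.0013,0,0,0' | python3 -m pendant
```

```text
clock: 19.7
tcp_pos: [0.5865, 0.2957, 0.0444]
eef_rot: [0.083, 3.14, 0.0]
ft_force: [-0.7, -0.1, -1.2]
grip_width: 0.0456
grip_force: 42.1
clock: 19.95
tcp_pos: [0.5865, 0.2957, 0.0438]
eef_rot: [0.083, 3.14, 0.0]
ft_force: [-1.3, -0.8, 5.2]
grip_width: 0.0456
grip_force: 42.9
```

Contact. I release, rise and look.

To row units: -0.18 m / 0.8 = -0.225, -0.12 m / 0.8 = -0.15.

```bash
echo '0.085,0,0,0,0,0,0;0.085,0,0,0,0,0,0;0.085,0,0,0,0,0,0;0.085,0,0,0,0,0,0;0.085,0,0,-0.075,0,0,0;0.085,0,0,-0.15,0,0,0;0.085,0,0,-0.225,0,0,0;0.085,0,0,-0.225,0,0,0;0.085,0,0,-0.225,0,0,0' | python3 -m pendant; python3 - <<'E'
from h import *
im=grab_frame("wrist"); cv2.imwrite("pics/w6.png",im)
print(delta([.509,-.1437,.225],-.105)); a=grab_frame("top"); ct=cam("top")
print(rectz(ct,mask(a,"red",(330,155,385,260),70),.052))
print(rectz(ct,mask(a,"red",(262,120,306,235),110),.036))
E
```

```text
clock: 21.08
tcp_pos: [0.586, 0.2955, 0.223]
eef_rot: [-0.083, -3.14, 0.0]
ft_force: [-0.7, 0.0, -0.3]
grip_width: 0.0849
grip_force: 0.0
(array([ 0.0534, -0.4425, -0.0024]), array([-0.0008, -0.0016,  0.0522]))
(array([ 0.5106, -0.1416]), array([0.1709, 0.0508]), -0.114)
(array([0.5768, 0.0029]), array([0.2085, 0.0545]), 0.051)
```

View pics/w6.png

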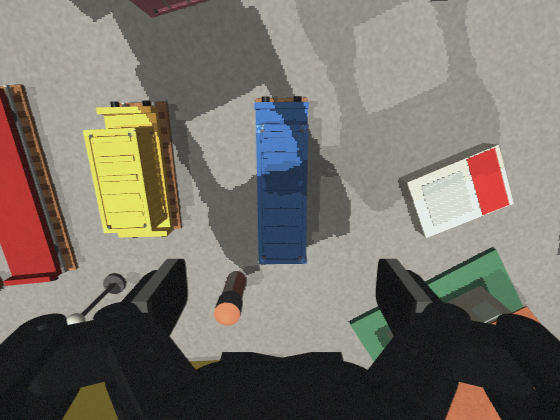

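Blue is aligned on its wagon, spanning (257–308, 100–263). Red goes next, at a TCP height of 0.018 to stay clear of the slab.

To row units: -0.442 m / 0.8 = -0.5525, -0.41 m / 0.8 = -0.5125, 0.01 rad / 2 = 0.005.

```bash
echo '0.085,0.0088,-0.075,0,0,0,0.005;0.085,0.0175,-0.15,0,0,0,0.01;0.085,0.0263,-0.225,0,0,0,0.015;0.085,0.035,-0.3,0,0,0,0.02;0.085,0.0438,-0.375,0,0,0,0.0275;0.085,0.0525,-0.45,0,0,0,0.0275;0.085,0.0613,-0.5125,0,0,0,0.0275;0.085,0.0663,-0.5525,0,0,0,0.0275;0.085,0.0663,-0.5525,0.075,0,0,0.0275;0.085,0.0663,-0.5525,0.15,0,0,0.0275;0.085,0.0663,-0.5525,0.15,0,0,0.0275;0.085,0.0663,-0.5525,0.15,0,0,0.0275' | python3 -m pendant; python3 - <<'E'
from h import *
print(delta([.5095,-.1433,.019],-.108))
E
```

```text
clock: 22.68
tcp_pos: [0.5106, -0.1431, 0.1044]
eef_rot: [0.169, 3.137, -0.0]
ft_force: [-0.2, -0.2, 0.6]
grip_width: 0.0848
grip_force: 0.0
(array([ 0.0011, -0.0003,  0.0854]), array([-0.0001,  0.0004,  0.0004]))
```

To row units: 0.084 m / 0.8 = 0.105, 0.075 m / 0.8 = 0.0938.

```bash
echo '0.085,0.0013,0,0.0625,0,0,0;0.085,0.0013,0,0.0938,0,0,0;0.085,0.0013,0,0.105,0,0,0;0.085,0.0013,0,0.105,0,0,0;0.03,0.0013,0,0.105,0,0,0;0.03,0.0013,0,0.105,0,0,0;0.03,0.0013,0,0.105,0,0,0;0.03,0.0013,0,0.105,0,0,0;0.03,0.0013,0,0.105,0,0,0;0.03,0.0013,0,0.105,0,0,0' | python3 -m pendant 40; echo '0.03,0,0,-0.025,0,0,0;0.03,0,0,-0.0875,0,0,0;0.03,0,0,-0.15,0,0,0;0.03,0,0,-0.15,0,0,0;0.03,0,0,-0.15,0,0,0' | python3 -m pendant; python3 - <<'E'
from h import *
for z in (.14,.05): print(delta([.5765,.003,z],.05))
E
```

```text
clock: 23.92
tcp_pos: [0.5096, -0.1431, 0.0202]
eef_rot: [0.169, 3.136, -0.001]
ft_force: [-1.1, 1.5, 12.2]
grip_width: 0.0458
grip_force: 40.0
clock: 24.55
tcp_pos: [0.5087, -0.1427, 0.1389]
eef_rot: [-0.169, -3.137, -0.0]
ft_force: [-0.2, 0.8, -2.8]
grip_width: 0.0453
grip_force: 43.1
(array([-0.0518,  0.1522, -0.0011]), array([ 1.000e-04, -3.000e-04, -1.578e-01]))
(array([-0.0518,  0.1522,  0.0889]), array([ 1.000e-04, -3.000e-04, -1.578e-01]))
```

To row units: 0.152 m / 0.8 = 0.19, 0.1 m / 0.8 = 0.125, -0.158 rad / 2 = -0.079.

```bash
echo '0.03,-0.0188,0.0625,0,0,0,-0.025;0.03,-0.0438,0.125,0,0,0,-0.05;0.03,-0.065,0.19,0,0,0,-0.079;0.03,-0.065,0.19,0,0,0,-0.079;0.03,-0.065,0.19,0,0,0,-0.079;0.03,-0.065,0.19,0.05,0,0,-0.079;0.03,-0.065,0.19,0.075,0,0,-0.079;0.03,-0.065,0.19,0.075,0,0,-0.079;0.03,-0.065,0.19,0.075,0,0,-0.079' | python3 -m pendant; python3 - <<'E'
from h import *
print(delta([.5765,.003,.046],.05))
E
```

```text
clock: 25.68
tcp_pos: [0.5772, 0.0019, 0.0798]
eef_rot: [-0.077, 3.14, -0.0]
ft_force: [-0.3, -1.3, -1.5]
grip_width: 0.0454
grip_force: 42.9
(array([0.0007, 0.0011, 0.0338]), array([-0.0001,  0.0004, -0.0009]))
```

To row units: 0.033 m / 0.8 = 0.0413, 0.032 m / 0.8 = 0.04.

```bash
echo '0.03,0,0.0013,0.0188,0,0,0;0.03,0,0.0013,0.0313,0,0,0;0.03,0,0.0013,0.0375,0,0,0;0.03,0,0.0013,0.04,0,0,0;0.03,0,0.0013,0.0413,0,0,0;0.03,0,0.0013,0.0413,0,0,0' | python3 -m pendant; echo '0.03,0,0,0.0013,0,0,0;0.03,0,0,0.0013,0,0,0' | python3 -m pendant
```

```text
clock: 26.42
tcp_pos: [0.5772, 0.0036, 0.0464]
eef_rot: [-0.079, 3.14, -0.0]
ft_force: [-0.6, -0.3, -1.2]
grip_width: 0.0454
grip_force: 43.1
clock: 26.68
tcp_pos: [0.5773, 0.0036, 0.0462]
eef_rot: [-0.079, 3.14, -0.0]
ft_force: [-4.1, -0.1, 13.4]
grip_width: 0.045
grip_force: 44.9
```

To row units: -0.24 m / 0.8 = -0.3, -0.18 m / 0.8 = -0.225.

```bash
echo '0.085,0,0,0,0,0,0;0.085,0,0,0,0,0,0;0.085,0,0,0,0,0,0;0.085,0,0,0,0,0,0;0.085,0,0,-0.075,0,0,0;0.085,0,0,-0.15,0,0,0;0.085,0,0,-0.225,0,0,0;0.085,0,0,-0.3,0,0,0;0.085,0,0,-0.3,0,0,0;0.085,0,0,-0.3,0,0,0' | python3 -m pendant; python3 - <<'E'
from h import *
w=grab_frame("wrist");s=grab_frame("side")
cv2.imwrite("pics/f1.png",w); cv2.imwrite("pics/f2.png",cv2.resize(s[150:360,200:460],None,fx=2.8,fy=2.8,interpolation=cv2.INTER_CUBIC))
E
```

```text
clock: 27.92
tcp_pos: [0.5767, 0.0037, 0.2848]
eef_rot: [0.079, -3.14, -0.0]
ft_force: [0.2, 0.7, -0.6]
grip_width: 0.0852
grip_force: 0.0
```

View pics/f1.png

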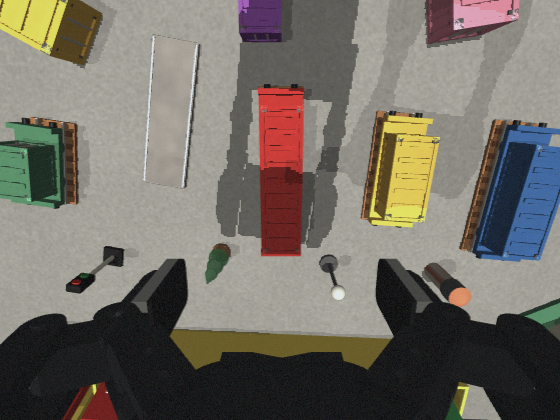

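View pics/f2.png

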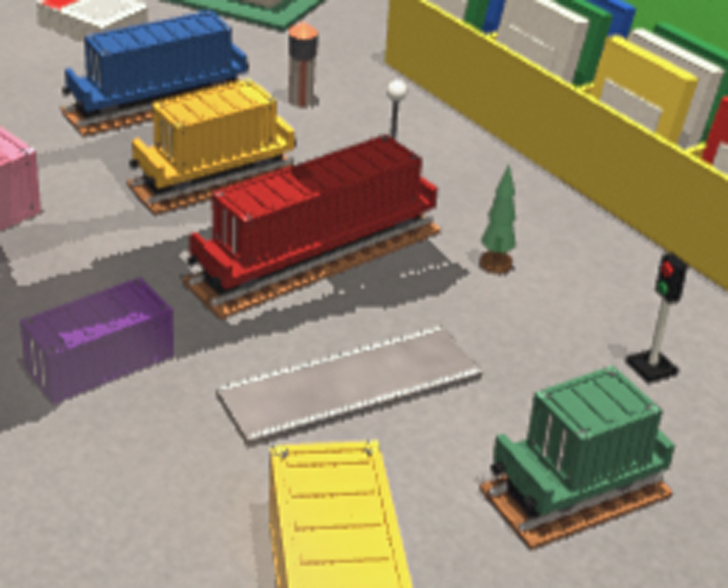

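All four containers sit flat and centred on their wagons: blue (155,60), yellow (215,130), red (320,200) and green (595,430) in the side crop. The tree (500,220) and the signal (660,310) are still standing. I hand in.

```bash
python3 -c "
from station import *
print(finish_job())"
```

```text
the job is handed in; nothing more can be done
None
```

I loaded all four containers onto the wagons of their own colours and handed the job in at about 28 s; the last pictures show them flat and centred with the tree and signal still standing, but no verdict was returned.

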